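Put the stamps back in the desk caddy

TASK

The paperwork is done: put the small round, large round, square and oblong stamps back into the blue caddy, each standing upright on the floor of the pocket that matches the shape and size of its mount. The triangular and the plus-shaped stamps belong to another desk: leave them where they stand.

Things in the scene. Friction and masses are not known exactly. Their poses are not given: they have to be found in the camera images.
- small_round_mid (a point): The small round stamp. Upright rubber stamp, 74 mm tall, about 80 g: a straight round pale-wood grip 20 mm in diameter (straight from 32 to 70 mm above its underside) on a flat black mount 10 mm thick, here a small round mount 30 mm in diameter.  This point is on its axis, half-way up (37 mm above its underside); z is up.
- large_round_mid (a point): The large round stamp. Upright rubber stamp, 74 mm tall, about 80 g: a straight round pale-wood grip 20 mm in diameter (straight from 32 to 70 mm above its underside) on a flat black mount 10 mm thick, here a large round mount 50 mm in diameter.  This point is on its axis, half-way up (37 mm above its underside); z is up.
- square_mid (a point): The square stamp. Upright rubber stamp, 74 mm tall, about 80 g: a straight round pale-wood grip 20 mm in diameter (straight from 32 to 70 mm above its underside) on a flat black mount 10 mm thick, here a square mount 42 x 42 mm (sides along its x and y).  This point is on its axis, half-way up (37 mm above its underside); z is up.
- oblong_mid (a point): The oblong stamp. Upright rubber stamp, 74 mm tall, about 80 g: a straight round pale-wood grip 20 mm in diameter (straight from 32 to 70 mm above its underside) on a flat black mount 10 mm thick, here an oblong mount 66 mm long (its x) by 28 mm wide (its y).  This point is on its axis, half-way up (37 mm above its underside); z is up.
- triangle_mid (a point): The triangular stamp, a look-alike with no pocket in the caddy. Upright rubber stamp, 74 mm tall, about 80 g: a straight round pale-wood grip 20 mm in diameter (straight from 32 to 70 mm above its underside) on a flat black mount 10 mm thick, here a triangular mount (equilateral, corners 36 mm from the centre). It stays where it stands. This point is on its axis, half-way up (37 mm above its underside); z is up.
- cross_mid (a point): The plus-shaped stamp, a look-alike with no pocket in the caddy. Upright rubber stamp, 74 mm tall, about 80 g: a straight round pale-wood grip 20 mm in diameter (straight from 32 to 70 mm above its underside) on a flat black mount 10 mm thick, here a plus-shaped mount, 60 mm across, arms 20 mm wide. It stays where it stands. This point is on its axis, half-way up (37 mm above its underside); z is up.
- pocket_small_round: The caddy pocket for the small round stamp: a shallow recess, round, 48 mm inside diameter, with a white rim 3 mm thick, on a grey 90 x 90 mm tile. Origin: centre of the tile's underside, 4 mm over the table; pocket floor 4 mm, rim top 12 mm above it; x, y along the tile's sides. The four tiles lie 2 by 2, 94 mm apart, in a fixed blue caddy 198 mm square, 14 mm high.
- pocket_large_round: The caddy pocket for the large round stamp: a shallow recess, round, 68 mm inside diameter, with a white rim 3 mm thick, on a grey 90 x 90 mm tile. Origin: centre of the tile's underside, 4 mm over the table; pocket floor 4 mm, rim top 12 mm above it; x, y along the tile's sides. The four tiles lie 2 by 2, 94 mm apart, in a fixed blue caddy 198 mm square, 14 mm high.
- pocket_square: The caddy pocket for the square stamp: a shallow recess, square, 60 x 60 mm inside, with a white rim 3 mm thick, on a grey 90 x 90 mm tile. Origin: centre of the tile's underside, 4 mm over the table; pocket floor 4 mm, rim top 12 mm above it; x, y along the tile's sides. The four tiles lie 2 by 2, 94 mm apart, in a fixed blue caddy 198 mm square, 14 mm high.
- pocket_oblong: The caddy pocket for the oblong stamp: a shallow recess, oblong, 82 mm (its x) by 46 mm (its y) inside, with a white rim 3 mm thick, on a grey 90 x 90 mm tile. Origin: centre of the tile's underside, 4 mm over the table; pocket floor 4 mm, rim top 12 mm above it; x, y along the tile's sides. The four tiles lie 2 by 2, 94 mm apart, in a fixed blue caddy 198 mm square, 14 mm high.

How it is judged (in metres and radians):
At the end, for the whole second after the job is handed in: Each of the four stamps stands upright (within 7 degrees), at rest, flat on the floor of its own pocket, with its axis within 15 mm of the pocket's centre; the triangular and plus-shaped stamps stand upright (within 7 degrees) within 20 mm of where they started (horizontal distance between small_round_mid and pocket_small_round below 0.015 m and z of small_round_mid in the frame of pocket_small_round below 0.045 m and angle between each of small_round_mid, large_round_mid, square_mid, oblong_mid, triangle_mid, cross_mid's own z axis and vertical below 0.12 rad and linear speed of each of small_round, large_round, square, oblong below 0.02 m/s and horizontal distance between large_round_mid and pocket_large_round below 0.015 m and z of large_round_mid in the frame of pocket_large_round below 0.045 m and horizontal distance between square_mid and pocket_square below 0.015 m and z of square_mid in the frame of pocket_square below 0.045 m and horizontal distance between oblong_mid and pocket_oblong below 0.015 m and z of oblong_mid in the frame of pocket_oblong below 0.045 m and distance of each of triangle_mid, cross_mid from where it was at the start of the episode below 0.02 m); the robot touches nothing.
It fails at once if the triangular stamp was moved more than 20 mm from where it stood (distance of triangle_mid from where it was at the start of the episode above 0.02 m).
It fails at once if the plus-shaped stamp was moved more than 20 mm from where it stood (distance of cross_mid from where it was at the start of the episode above 0.02 m).
It also fails if it takes over 102 s, if anything falls off the work surface, if the arm or the gripper's body presses on something with over 40 N, if the wrist force passes 120 N, or if a joint passes its speed limit or range.

ROBOT

A 6-joint arm with a two-finger parallel gripper is mounted at the origin on the work surface. World frame = base frame: x ahead of the robot, y to its left, z up, the work surface at z = 0. Lengths are in m, angles in degrees, forces in N, time in s.
With the tool pointing down it reaches from about 0.4 to 0.825 m from the base axis. Payload 7 kg.
Tool frame: the origin (TCP) lies between the finger pads; the fingertips stand 17 mm ahead of it and the grasp point (between the pads) lies 2 mm behind it; x points along the fingers, y is the direction in which the jaws open and shut, and the axes are right-handed (so a half turn about x gives the same grasp; the last joint's range is limited). The gripper opens to 88 mm and grips with 3 to 60 N. Pads are 19 mm wide; open, the fingers measure 130 mm over their backs; the gripper's body (78 mm by 193 mm) begins 47 mm behind the grasp point.
Start: joints at [89.559, 20.546, 0.682, 0, -70.136, -16.507], TCP at [0.197, 0.646, 0.244] pointing down, gripper open.
Joint ranges: [-176.03, 176.03], [-82.01, 121.73], [-58.28, 71.71], [-173.87, 95.51], [-174.79, -0.11], [-173.66, 173.66]. Speed limits (degrees/s): [136.94, 136.94, 172.46, 180, 180, 180].

INTERFACE

Orientations are given as [roll, pitch, yaw] about the fixed x, y, z axes, in that order (R = Rz(yaw) Ry(pitch) Rx(roll)).
In Python, from plant import r gives the robot as it stands.
- The arm moves only by the shell command python3 -m jog 'ROWS' [FORCE]. ROWS is a JSON object of lists of equal length, an entry for each row: "fingers": the opening, from 0 (shut) to 1 (fully open); "dp": the shift along the tool's x, y, z in mm, a list of three; "twist": the turn about the tool's x in degrees. In form: {"fingers": [fingers, ...], "dp": [[dx, dy, dz], ...], "twist": [twist, ...]}. A call has exactly 5 rows; each row is the pose to reach, as a shift and turn from the pose measured when the call began, along the tool's axes at that moment; what a row does not reach only later rows make up. A row lasts 1/10 s, in which the tool goes at most 50 mm and 8.59 degrees, less where a joint would pass 70% of its speed; a pose out of reach is approached as far as the arm can. A call with a gripper value outside its range is refused whole. The fingers move at their own pace and stop on an object; FORCE is the grip in N (left out, the last holds). Time passes only in rows, so rows that repeat a pose let the fingers close, or fill a call up. It gives the time, the measured TCP pose, the force and the opening at its end, in the units of the state.
- r.get_state(): the state, without advancing time (a new reading comes with each control period).
- r.capture(name): name is "scene" or "top" or "wrist"; returns a dict with "frame" (480x640x3 uint8, red, green, blue), "intrinsics" (3x3 intrinsics, pixels), "D" ([k1, k2, p1, p2, k3] as OpenCV has them; the pictures are not rectified), "pose" (4x4, takes a point from camera to world coordinates). Camera axes: x right, y down, z forward; pixel columns grow to the right and rows downward; lengths in m; the calibration is good to about 2 mm. A picture is of the moment at which its call begins. There is no depth.
- r.close_job(): hands the job in, once; it reports no verdict.
The state is a dict: "time_s": time; "joints": joint angles; "qd": joint speeds; "joint_torque": joint torques, N m; "tcp_pos": TCP position; "eef_rot": TCP orientation; "contact_force": force on the tool from outside, world axes, zero at the start; "moment": the same for the moment, N m; "gripper_width": finger opening in m.
Only numpy, scipy, OpenCV 4.12 (cv2) and the standard library are available. Lean on these libraries where they do the work, as an engineer would, in place of code of your own. Each camera call takes 0.05 s, during which the arm holds its last target. There are 200 camera calls.

## Working session

There is one attempt and no reset: what is moved stays moved. The work goes in short steps, Python scripts to look and compute and a shell command to move; the robot and the scene stay as the last step left them, time stands still between calls to the robot, and variables do not carry over. Pictures are saved under pics/ and viewed, on a budget of 14 in all, crops included, one or two more only if the job needs it, and the job is handed in when it is done.

```bash
ls; mkdir -p pics
python3 - <<'E'
from plant import r
import cv2,numpy as np
ims=[]
for n in ("scene","top"):
    c=r.capture(n); np.savez(f'pics/{n}0.npz',**{k:np.array(v) for k,v in c.items()})
    cv2.imwrite(f'pics/{n}0.png',c["frame"][:,:,::-1])
    print(n,np.array(c["intrinsics"]).tolist(),c["D"],np.round(c["pose"],3).tolist())
s=r.get_state();print(s)
E
```

```text
pics
scene [[609.1745189314394, 0.0, 325.35217646670185], [0.0, 609.1745189314394, 231.44174798429262], [0.0, 0.0, 1.0]] [0.02409361 0.         0.         0.         0.        ] [[0.585, 0.674, -0.452, 0.966], [0.811, -0.488, 0.322, -0.308], [-0.003, -0.555, -0.832, 0.86], [0.0, 0.0, 0.0, 1.0]]
top [[544.9071304564824, 0.0, 316.1599705067243], [0.0, 544.9071304564824, 246.08721371877203], [0.0, 0.0, 1.0]] [-0.05304974  0.          0.          0.          0.        ] [[0.006, -0.996, 0.087, 0.437], [-1.0, -0.008, -0.016, -0.002], [0.017, -0.087, -0.996, 1.036], [0.0, 0.0, 0.0, 1.0]]
{'time_s': 0.1, 'joints': array([ 8.95582506e+01,  2.05862187e+01,  6.40870431e-01, -1.83769440e-02,
       -7.01333742e+01, -1.65072833e+01]), 'qd': array([-0.07262912,  0.11428205,  0.18646828,  0.10318065, -0.06322456,
        0.02510359]), 'joint_torque': array([-1.34024787e-03, -5.84164953e+01,  2.93750435e+01,  7.01558903e+00,
        1.01313862e-02, -4.87436625e-05]), 'tcp_pos': array([0.19667221, 0.64531084, 0.24274091]), 'eef_rot': array([  94.13074298,   89.91940356, -102.82454667]), 'contact_force': array([ 0.11425578,  0.60762792, -0.02375946]), 'moment': array([0.00821199, 0.01545614, 0.01290226]), 'gripper_width': 0.08774309690329075}
```

View pics/top0.png

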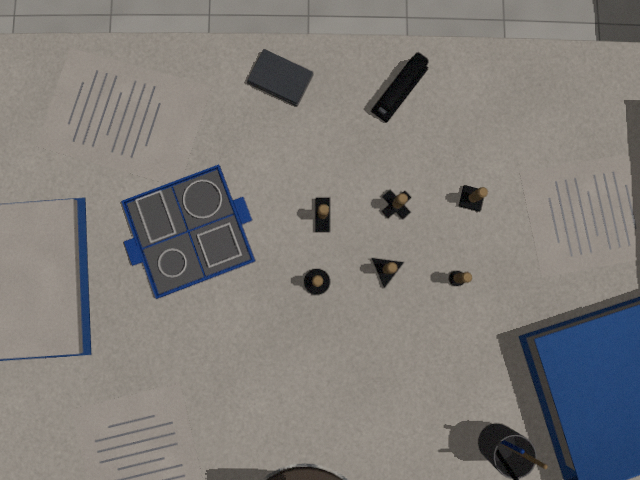

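View pics/scene0.png

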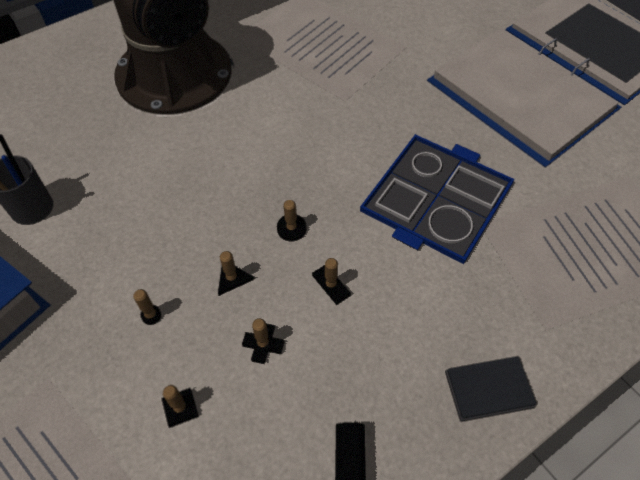

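```bash
cat > h.py <<'E'
import numpy as np,cv2
from scipy.spatial.transform import Rotation as R
def cast(c,uv,z):
    p=cv2.undistortPoints(np.array(uv,float).reshape(-1,1,2),c["intrinsics"],c["D"])[:,0]
    T=np.array(c["pose"]);d=np.c_[p,np.ones(len(p))]@T[:3,:3].T
    return T[:3,3]+d*((z-T[2,3])/d[:,2])[:,None]
def blobs(m,lo,hi,mode=cv2.RETR_EXTERNAL):
    cs,_=cv2.findContours(m.astype(np.uint8)*255,mode,cv2.CHAIN_APPROX_NONE)
    return [k for k in cs if lo<cv2.contourArea(k)<hi]
def rel(state,xyz,ydir=None):
    """mm shift in tool axes and twist (deg) to bring tool y along world heading ydir (mod 180)"""
    A=R.from_euler('xyz',state["eef_rot"],degrees=True).as_matrix()
    y=np.degrees(np.arctan2(A[1,1],A[0,1]))
    d=A.T@(np.array(xyz)-state["tcp_pos"])*1000
    t=None if ydir is None else -((ydir-y+90)%180-90)   # tool x is down
    return np.round(d,1),t,round(y,1)
E
python3 - <<'E'
from h import *
for n in ("scene","top"):
    c=dict(np.load(f'pics/{n}0.npz')); f=c["frame"].astype(int); hsv=cv2.cvtColor(c["frame"],cv2.COLOR_RGB2HSV)
    print(n)
    wood=(hsv[...,1]>85)&(hsv[...,0]>5)&(hsv[...,0]<25)&(hsv[...,2]>60)
    for k in blobs(wood,40,2000):
        (u,v)=k[:,0].mean(0); print(' wood',np.round([u,v]),cv2.boundingRect(k),np.round(cast(c,[u,v],.05)[0,:2],3))
    blk=f.max(2)<45
    for k in blobs(cv2.morphologyEx((blk|wood).astype(np.uint8),cv2.MORPH_CLOSE,np.ones((3,3))),150,3000):
        P=cast(c,k[:,0],.010)[:,:2].astype(np.float32)*1000
        # mount-only hull part
        q=cv2.minAreaRect(P);e=cv2.minEnclosingCircle(P)
        print(' mount',np.round(k[:,0].mean(0)),'rect',np.round(q[0]),np.round(q[1]),round(q[2]))
    wh=(hsv[...,1]<30)&(hsv[...,2]>165)
    for k in blobs(wh,250,6000):
        P=cast(c,k[:,0],.016)[:,:2].astype(np.float32)*1000
        q=cv2.minAreaRect(P);print(' rim',np.round(k[:,0].mean(0)),'rect',np.round(q[0]),np.round(q[1]),round(q[2]))
E
```

```text
scene
 wood [171. 399.] (163, 385, 17, 28) [ 0.624 -0.322]
 wood [258. 333.] (253, 319, 12, 28) [ 0.612 -0.175]
 wood [139. 297.] (134, 290, 11, 17) [ 0.459 -0.288]
 wood [329. 272.] (325, 258, 12, 29) [ 0.59  -0.034]
 wood [225. 260.] (220, 251, 11, 21) [ 0.479 -0.152]
 wood [288. 210.] (284, 200, 11, 22) [ 0.457 -0.02 ]
 mount [350. 452.] rect [ 812. -159.] [40. 75.] 53
 mount [179. 405.] rect [ 618. -316.] [43. 58.] 76
 mount [262. 341.] rect [ 606. -171.] [55. 67.] 87
 mount [146. 307.] rect [ 455. -284.] [29. 67.] 85
 mount [ 22. 314.] rect [ 352. -452.] [ 59. 100.] 17
 mount [332. 280.] rect [588. -23.] [46. 74.] 90
 mount [230. 274.] rect [ 473. -150.] [60. 70.] 83
 mount [291. 222.] rect [452. -12.] [49. 83.] 55
 mount [ 19. 182.] rect [  89. -362.] [228.  76.] 1
 mount [628.   6.] rect [409. 895.] [63. 68.] 39
 mount [46. 12.] rect [-310. -119.] [233. 150.] 70
top
 wood [317. 281.] (312, 275, 11, 12) [ 0.46 -0.02]
 wood [466. 277.] (462, 272, 10, 11) [ 0.469 -0.292]
 wood [392. 267.] (387, 262, 11, 12) [ 0.486 -0.155]
 wood [324. 210.] (319, 204, 10, 14) [ 0.589 -0.031]
 wood [402. 198.] (397, 193, 11, 11) [ 0.613 -0.175]
 wood [482. 192.] (477, 187, 10, 11) [ 0.626 -0.324]
 mount [300. 472.] rect [108.   7.] [ 21. 125.] 3
 mount [509. 451.] rect [ 147. -375.] [117.  76.] 52
 mount [459. 278.] rect [ 468. -292.] [27. 42.] 0
 mount [316. 281.] rect [461. -19.] [45. 47.] 0
 mount [386. 268.] rect [ 477. -150.] [57. 50.] 83
 mount [322. 215.] rect [587. -28.] [63. 25.] 0
 mount [396. 204.] rect [ 609. -171.] [52. 52.] 87
 mount [472. 197.] rect [ 624. -319.] [48. 48.] 77
 mount [401.  87.] rect [ 842. -183.] [ 39. 154.] 53
```

Run:
```python
from h import *
for n,pts in (("top",[(155,217),(203,199),(220,245),(172,263)]),("scene",[(475,185),(450,223),(401,199),(427,163)])):
    c=dict(np.load(f'pics/{n}0.npz')); g=cv2.cvtColor(c["frame"],cv2.COLOR_RGB2GRAY)
    u,v=pts[0]; print(n,[int(g[y,x]) for x,y in pts])
    wh=(g>115).astype(np.uint8)
    for k in blobs(wh,150,9000,cv2.RETR_CCOMP):
        if min(np.hypot(*(k[:,0].mean(0)-p)) for p in pts)>15: continue
        P=cast(c,k[:,0],.016)[:,:2].astype(np.float32)*1000
        q=cv2.minAreaRect(P);print(' rim',np.round(k[:,0].mean(0)),'rect',np.round(q[0]),np.round(q[1]),round(q[2],1))
    b=cv2.cvtColor(c["frame"],cv2.COLOR_RGB2HSV)
from plant import r
s=r.get_state()
for nm,p in dict(sq=(.623,-.323),sr=(.464,-.290),ob=(.588,-.032),lr=(.458,-.020)).items(): print(nm,rel(s,(*p,.2),0))
```

```text
top [74, 75, 74, 74]
 rim [172. 262.] rect [493. 252.] [52. 51.] 46.0
 rim [172. 263.] rect [493. 252.] [50. 49.] 46.0
 rim [219. 245.] rect [528. 164.] [67. 66.] 21.3
 rim [219. 245.] rect [528. 164.] [63. 63.] 21.5
 rim [155. 216.] rect [581. 286.] [88. 52.] 21.4
 rim [155. 216.] rect [581. 286.] [85. 49.] 21.4
 rim [202. 199.] rect [615. 198.] [71. 72.] 0.4
 rim [202. 199.] rect [615. 198.] [69. 71.] 46.2
scene [48, 45, 52, 52]
sq (array([  43.9,  801.8, -690.2]), np.float64(73.04470627574824), np.float64(-107.0))
sr (array([  43.9,  816.6, -528.5]), np.float64(73.04470627574824), np.float64(-107.0))
ob (array([  43.5,  533.7, -571.8]), np.float64(73.04470627574824), np.float64(-107.0))
lr (array([  43.6,  560.1, -444. ]), np.float64(73.04470627574824), np.float64(-107.0))
```

```bash
cat > w.py <<'E'
import sys
from h import *
from plant import r
a=[float(x) for x in sys.argv[1:]]
s=r.get_state();d,t,y=rel(s,a[:3],a[3])
print('t',round(s["time_s"],2),'tcp',np.round(s["tcp_pos"],4),'w',round(s["gripper_width"],4),'F',np.round(s["contact_force"],1),'j',np.round(s["joints"]))
print('GO dp',d,'twist',round(t,1),'y heading',y)
E
python3 -m jog '{"fingers":[1,1,1,1,1],"dp":[[3,34,-36],[6,68,-73],[9,102,-110],[12,137,-147],[14,171,-183]],"twist":[0,0,0,0,0]}' 20
python3 -m jog '{"fingers":[1,1,1,1,1],"dp":[[3,34,-36],[6,68,-73],[9,102,-110],[12,137,-147],[14,171,-183]],"twist":[8,16,24,32,40]}' 20
python3 w.py .588 -.032 .2 180
```

```text
time_s: 0.6
tcp_pos: [0.3217, 0.4273, 0.2286]
eef_rot: [91.1, 89.9, -105.8]
contact_force: [1.9, 0.4, 0.7]
gripper_width: 0.0874
time_s: 1.1
tcp_pos: [0.4458, 0.211, 0.215]
eef_rot: [129.5, 89.9, -107.7]
contact_force: [0.8, 0.6, 0.1]
gripper_width: 0.0876
t 1.1 tcp [0.4458 0.211  0.215 ] w 0.0876 F [0.8 0.6 0.1] j [ 48.   5. -24.   0. -61. -16.]
GO dp [  15.3   11.9 -281.3] twist 32.8 y heading -147.2
```

```bash
python3 -m jog '{"fingers":[0.6,0.6,0.6,0.6,0.6],"dp":[[3,2,-50],[6,4,-100],[9,6,-150],[12,8,-200],[15,11,-245]],"twist":[7,14,21,28,33]}'
python3 -m jog '{"fingers":[0.6,0.6,0.6,0.6,0.6],"dp":[[0,0,-20],[0,0,-40],[0,0,-40],[0,0,-40],[0,0,-40]],"twist":[0,0,0,0,0]}' | tail -1
python3 w.py .588 -.032 .2 180
python3 - <<'E'
from plant import r
import cv2,numpy as np
c=r.capture("wrist"); np.savez('pics/w1.npz',**{k:np.array(v) for k,v in c.items()})
cv2.imwrite('pics/w1.png',c["frame"][:,:,::-1])
E
```

```text
time_s: 1.6
tcp_pos: [0.5698, -0.0031, 0.2]
eef_rot: [157.2, 89.9, -113.3]
contact_force: [0.8, 1.9, 0.3]
gripper_width: 0.0552
gripper_width: 0.0526
t 2.1 tcp [ 0.5694 -0.0425  0.2   ] w 0.0526 F [0. 1. 1.] j [ 15.  13. -16.   0. -61. -16.]
GO dp [ -0.  -18.5  10.7] twist -0.5 y heading 179.5
```

View pics/w1.png

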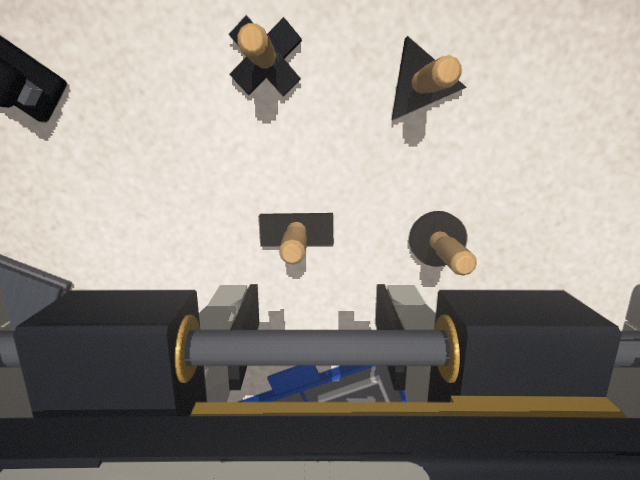

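```bash
cat > m.py <<'E'
import sys
from h import *
def mounts(fn):
    c=dict(np.load(fn)); f=c["frame"].astype(int)
    m=(f.max(2)<60); m[285:]=0
    for k in blobs(m,700,9000):
        P=cast(c,cv2.convexHull(k)[:,0],.010)[:,:2].astype(np.float32)*1000
        q=cv2.minAreaRect(P);e=cv2.minEnclosingCircle(P)
        print('px',np.round(k[:,0].mean(0)),'rect',np.round(q[0],1),np.round(q[1],1),round(q[2],1),'circ',np.round(e[0],1),round(e[1],1))
    hsv=cv2.cvtColor(c["frame"],cv2.COLOR_RGB2HSV)
    w=(hsv[...,1]>85)&(hsv[...,0]>5)&(hsv[...,0]<25)&(hsv[...,2]>60); w[285:]=0
    # grip top: blob end farthest from the nadir of the camera
    T=c["pose"];n=np.linalg.inv(T)@np.r_[T[:2,3],0,1];n=n[:3]@c["intrinsics"].T;n=n[:2]/n[2]
    d=cv2.distanceTransform(w.astype(np.uint8),cv2.DIST_L2,5)
    for k in blobs(w,300,9000):
        p=k[:,0].astype(float);far=np.argmax(np.hypot(*(p-n).T));tip=p[far]
        o=(tip-n)/np.hypot(*(tip-n));a=cast(c,[tip],.074)[0];b=cast(c,[tip-5*o],.074)[0]
        u=(b-a)/np.linalg.norm(b-a);print('grip tip',np.round(tip),'axis',np.round((a+u*.009)[:2]*1000,1))
mounts(sys.argv[1])
E
python3 m.py pics/w1.npz
```

```text
px [419.  83.] rect [ 487.8 -159.9] [61.4 52.6] 22.5 circ [ 484.2 -151.8] 35.1
px [25. 81.] rect [ 801.  -150.3] [48.3 54.6] 53.7 circ [ 798.5 -154.9] 32.5
px [271.  62.] rect [ 601.5 -163.9] [59.  39.9] 42.1 circ [ 608.  -170.9] 30.8
grip tip [473. 269.] axis [460.4 -22.7]
grip tip [289. 263.] axis [587.5 -31.5]
grip tip [460.  65.] axis [ 485.3 -151.8]
grip tip [243.  25.] axis [ 607.6 -171.8]
```

```bash
python3 -m jog '{"fingers":[0.6,0.6,0.6,0.6,0.6],"dp":[[0,-18,11],[50,-18,11],[100,-18,11],[130,-18,11],[150,-18,11]],"twist":[0,0,0,0,0]}' | sed -n 2p
python3 -m jog '{"fingers":[0.6,0.6,0,0,0],"dp":[[0,0,0],[0,0,0],[0,0,0],[0,0,0],[0,0,0]],"twist":[0,0,0,0,0]}' 20
python3 -m jog '{"fingers":[0,0,0,0,0],"dp":[[0,0,0],[0,0,0],[-40,0,0],[-80,0,0],[-100,0,0]],"twist":[0,0,0,0,0]}'
python3 w.py .581 .286 .15 201.4
```

```text
tcp_pos: [0.586, -0.031, 0.0474]
time_s: 3.15
tcp_pos: [0.5867, -0.0308, 0.0486]
eef_rot: [136.9, 89.9, -133.5]
contact_force: [-0.6, 0.5, -0.3]
gripper_width: 0.0338
time_s: 3.65
tcp_pos: [0.5882, -0.0305, 0.1522]
eef_rot: [-123.2, 89.8, -33.6]
contact_force: [0.9, -0.7, -0.9]
gripper_width: 0.0198
t 3.65 tcp [ 0.5882 -0.0305  0.1522] w 0.0198 F [ 0.9 -0.7 -0.9] j [ 16.  17. -18.   0. -55. -17.]
GO dp [  1.7   9.2 316.5] twist -21.8 y heading 179.6
```

```bash
python3 -m jog '{"fingers":[0,0,0,0,0],"dp":[[0,1,40],[0,3,90],[0,5,140],[0,6,190],[0,8,230]],"twist":[-4,-8,-13,-18,-22]}' | sed -n 2p
python3 -m jog '{"fingers":[0,0,0,0,0],"dp":[[0,29,69],[0,30,75],[0,30,75],[0,30,75],[0,30,75]],"twist":[0,0,0,0,0]}' | sed -n 2p
python3 w.py .581 .286 .15 201.4
python3 - <<'E'
from plant import r
import cv2,numpy as np
c=r.capture("wrist"); np.savez('pics/w2.npz',**{k:np.array(v) for k,v in c.items()})
cv2.imwrite('pics/w2.png',c["frame"][:,:,::-1])
E
```

```text
tcp_pos: [0.5814, 0.202, 0.152]
tcp_pos: [0.5259, 0.26, 0.1519]
t 4.65 tcp [0.5259 0.26   0.1519] w 0.0195 F [ 0.2 -0.7  0. ] j [ 45.  17. -18.   0. -55. -24.]
GO dp [  2.  -60.8   3.6] twist 0.4 y heading -158.2
```

View pics/w2.png

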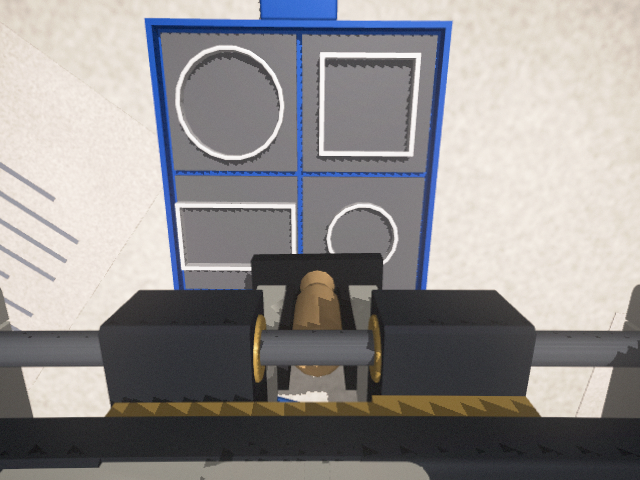

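```bash
cat > rim.py <<'E'
import sys
from h import *
c=dict(np.load(sys.argv[1])); g=cv2.cvtColor(c["frame"],cv2.COLOR_RGB2GRAY); hsv=cv2.cvtColor(c["frame"],cv2.COLOR_RGB2HSV)
m=(g>190)&(hsv[...,1]<25); m[285:]=0; m[:,:165]=0;m[:,440:]=0
for k in blobs(m,2000,20000):
    P=cast(c,k[:,0],.016)[:,:2].astype(np.float32)*1000
    q=cv2.minAreaRect(P);print('rim',np.round(k[:,0].mean(0)),'rect',np.round(q[0],1),np.round(q[1],1),round(q[2],1))
E
python3 rim.py pics/w2.npz
python3 -m jog '{"fingers":[0,0,0,0,0],"dp":[[0,-40,2],[0,-60,3],[0,-60,3],[0,-60,3],[0,-60,3]],"twist":[0,0,0,0,0]}' | sed -n 2p
python3 w.py .581 .286 .06 201.4
```

```text
rim [368. 103.] rect [526.8 164. ] [66.3 65.9] 21.1
rim [229. 102.] rect [614.2 198. ] [72.9 72.4] 53.0
tcp_pos: [0.5804, 0.2838, 0.1517]
t 5.2 tcp [0.5804 0.2838 0.1517] w 0.0191 F [-0.5 -0.2 -0.6] j [ 43.  22. -10.   0. -58. -22.]
GO dp [91.7 -1.3  2.1] twist 0.3 y heading -158.3
```

```bash
python3 -m jog '{"fingers":[0,0,0,0,0],"dp":[[30,-1,2],[60,-1,2],[80,-1,2],[90,-1,2],[94,-1,2]],"twist":[0,0,0,0,0]}' | sed -n 2,4p
python3 -m jog '{"fingers":[0,0,0.2,0.5,0.5],"dp":[[0,0,0],[0,0,0],[0,0,0],[0,0,0],[0,0,0]],"twist":[0,0,0,0,0]}' | sed -n 2,5p
python3 -m jog '{"fingers":[0.5,0.5,0.5,0.5,0.5],"dp":[[0,0,0],[-30,0,0],[-70,0,0],[-100,0,0],[-110,0,0]],"twist":[0,0,0,0,0]}' | sed -n 2,5p
python3 w.py .4595 -.0215 .2 180
python3 - <<'E'
from plant import r
import cv2,numpy as np
c=r.capture("scene");cv2.imwrite('pics/s1.png',cv2.resize(c["frame"][80:320,180:540,::-1],None,fx=2,fy=2))
E
```

```text
tcp_pos: [0.5801, 0.2851, 0.0573]
eef_rot: [169.3, 89.8, -78.9]
contact_force: [-12.5, -5.1, 25.0]
tcp_pos: [0.5803, 0.2853, 0.0578]
eef_rot: [-174.5, 89.8, -62.8]
contact_force: [-0.8, 0.2, -0.1]
gripper_width: 0.0302
tcp_pos: [0.5817, 0.2866, 0.1719]
eef_rot: [-104.8, 89.6, 7.0]
contact_force: [0.6, -0.0, -0.4]
gripper_width: 0.0436
t 6.7 tcp [0.5817 0.2866 0.1719] w 0.0436 F [ 0.6 -0.  -0.4] j [ 44.  21.  -9.   0. -60. -22.]
GO dp [ -29.   227.6 -240.8] twist 21.8 y heading -158.2
```

View pics/s1.png

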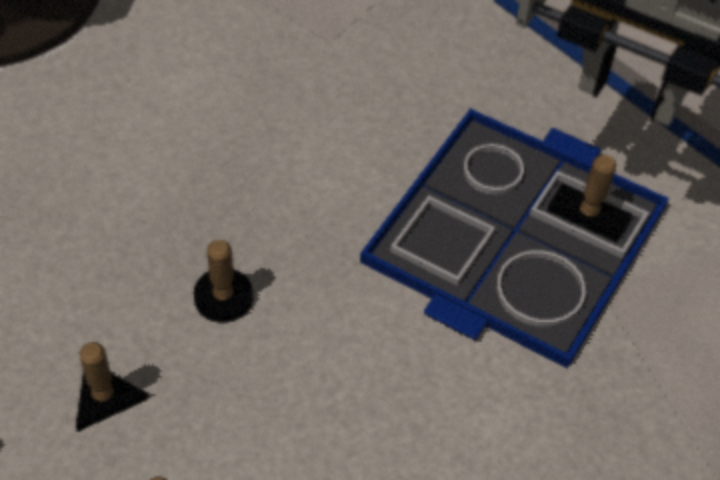

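```bash
python3 -m jog '{"fingers":[0.5,0.5,0.5,0.5,0.5],"dp":[[0,34,-36],[0,68,-72],[0,102,-108],[0,136,-144],[0,170,-180]],"twist":[0,0,0,0,0]}' | sed -n 2p
python3 -m jog '{"fingers":[0.5,0.5,0.5,0.5,0.5],"dp":[[0,34,-36],[0,58,-61],[0,58,-61],[0,58,-61],[0,58,-61]],"twist":[0,0,0,0,0]}' | sed -n 2p
python3 w.py .4595 -.0215 .05 202
```

```text
tcp_pos: [0.4889, 0.0545, 0.1701]
tcp_pos: [0.4579, -0.0233, 0.1696]
t 7.75 tcp [ 0.4579 -0.0233  0.1696] w 0.0437 F [0.  0.1 0.5] j [ 22.   4. -32.   0. -54.  -0.]
GO dp [119.6  -1.6   1.2] twist -0.2 y heading -158.2
```

```bash
python3 -m jog '{"fingers":[0.5,0.5,0.5,0.5,0.5],"dp":[[40,-1,1],[80,-1,1],[110,-1,1],[119,-1,1],[119,-1,1]],"twist":[0,0,0,0,0]}' | sed -n 2,4p
python3 -m jog '{"fingers":[0,0,0,0,0],"dp":[[0,0,0],[0,0,0],[0,0,0],[0,0,0],[0,0,0]],"twist":[0,0,0,0,0]}' 20 | sed -n 2,5p
python3 -m jog '{"fingers":[0,0,0,0,0],"dp":[[0,0,0],[-40,0,0],[-80,0,0],[-105,0,0],[-105,0,0]],"twist":[0,0,0,0,0]}'
python3 w.py .6145 .198 .155 201.4
```

```text
tcp_pos: [0.4586, -0.0215, 0.0494]
eef_rot: [-153.8, 89.9, -41.9]
contact_force: [-0.6, 0.5, 0.8]
tcp_pos: [0.4594, -0.0212, 0.0503]
eef_rot: [-118.3, 89.8, -6.4]
contact_force: [-0.6, 1.8, 5.9]
gripper_width: 0.0197
time_s: 9.25
tcp_pos: [0.461, -0.0208, 0.1589]
eef_rot: [-103.3, 89.4, 8.6]
contact_force: [0.4, 1.1, -1.1]
gripper_width: 0.0196
t 9.25 tcp [ 0.461  -0.0208  0.1589] w 0.0196 F [ 0.4  1.1 -1.1] j [ 22.   4. -33.   0. -52.  -0.]
GO dp [   5.7 -224.   145.7] twist 0.5 y heading -158.1
```

```bash
python3 -m jog '{"fingers":[0,0,0,0,0],"dp":[[0,-34,22],[0,-68,44],[0,-102,66],[0,-136,88],[0,-170,110]],"twist":[0,0,0,0,0]}' | sed -n 2p
python3 -m jog '{"fingers":[0,0,0,0,0],"dp":[[0,-34,22],[0,-54,36],[0,-54,36],[0,-54,36],[0,-54,36]],"twist":[0,0,0,0,0]}' | sed -n 2p
python3 w.py .6145 .198 .0595 201.4
```

```text
tcp_pos: [0.5777, 0.1458, 0.1589]
tcp_pos: [0.6135, 0.1984, 0.1584]
t 10.25 tcp [0.6135 0.1984 0.1584] w 0.0195 F [ 0.   0.4 -0.5] j [ 35.  21. -10.   0. -58. -14.]
GO dp [98.9 -0.2 -0.5] twist 0.5 y heading -158.1
```

Release, lift, then head for the square (0.623,-0.322).

```bash
python3 -m jog '{"fingers":[0,0,0,0,0],"dp":[[35,0,0],[65,0,0],[85,0,0],[95,0,0],[98,0,0]],"twist":[0,0,0,0,0]}' | sed -n 2,4p
python3 -m jog '{"fingers":[0,0,0.2,0.5,0.5],"dp":[[0,0,0],[0,0,0],[0,0,0],[0,0,0],[0,0,0]],"twist":[0,0,0,0,0]}' | sed -n 2,5p
python3 -m jog '{"fingers":[0.5,0.5,0.5,0.5,0.5],"dp":[[0,0,0],[-30,0,0],[-70,0,0],[-110,0,0],[-120,0,0]],"twist":[0,0,0,0,0]}' | sed -n 2,5p
python3 w.py .623 -.270 .2 180
```

```text
tcp_pos: [0.6135, 0.1974, 0.0597]
eef_rot: [-121.7, 89.7, -9.8]
contact_force: [-0.8, -0.4, 0.6]
tcp_pos: [0.6138, 0.1977, 0.0604]
eef_rot: [-114.8, 89.7, -3.0]
contact_force: [-0.4, 0.3, -0.1]
gripper_width: 0.0303
tcp_pos: [0.6153, 0.1987, 0.1859]
eef_rot: [-98.9, 89.2, 13.0]
contact_force: [-0.2, 0.9, 0.7]
gripper_width: 0.0442
t 11.75 tcp [0.6153 0.1987 0.1859] w 0.0442 F [-0.2  0.9  0.7] j [ 35.  20.  -8.   0. -61. -14.]
GO dp [ -15.4  167.3 -437.9] twist 21.9 y heading -158.1
```

```bash
python3 -m jog '{"fingers":[0.5,0.5,0.5,0.5,0.5],"dp":[[-2,17,-44],[-3,34,-88],[-5,51,-132],[-6,68,-176],[-8,85,-220]],"twist":[0,0,0,0,0]}' | sed -n 2p
python3 -m jog '{"fingers":[0.5,0.5,0.5,0.5,0.5],"dp":[[-2,17,-44],[-3,34,-88],[-5,51,-132],[-6,68,-176],[-7,82,-215]],"twist":[4,8,13,18,22]}' | sed -n 2,3p
python3 -m jog '{"fingers":[0.5,0.5,0.5,0.5,0.5],"dp":[[0,0,0],[0,0,0],[0,0,0],[0,0,0],[0,0,0]],"twist":[0,0,0,0,0]}' | sed -n 2,3p
python3 w.py .623 -.322 .2 180
python3 - <<'E'
from plant import r
import cv2,numpy as np
c=r.capture("wrist"); np.savez('pics/w3.npz',**{k:np.array(v) for k,v in c.items()})
cv2.imwrite('pics/w3.png',c["frame"][:,:,::-1])
E
python3 m.py pics/w3.npz
```

```text
tcp_pos: [0.618, -0.0388, 0.1934]
tcp_pos: [0.6217, -0.2712, 0.1998]
eef_rot: [-77.2, 89.2, 12.5]
tcp_pos: [0.6219, -0.27, 0.2]
eef_rot: [-77.4, 89.2, 12.3]
t 13.25 tcp [ 0.6219 -0.27    0.2   ] w 0.0439 F [ 1.  -0.1 -0.2] j [ -7.  22.  -3.  -0. -64.   7.]
GO dp [ -0.1  -1.3 -52. ] twist -0.2 y heading 179.8
px [ 47. 275.] rect [ 873.6 -221.5] [33.3 89.4] 89.9 circ [ 873.7 -204.8] 44.7
px [321. 151.] rect [ 621.3 -321.6] [35.3 40. ] 75.7 circ [ 620.9 -323.3] 25.2
grip tip [549. 214.] axis [ 469.2 -289.2]
grip tip [314. 180.] axis [ 623.6 -319.2]
```

View pics/w3.png

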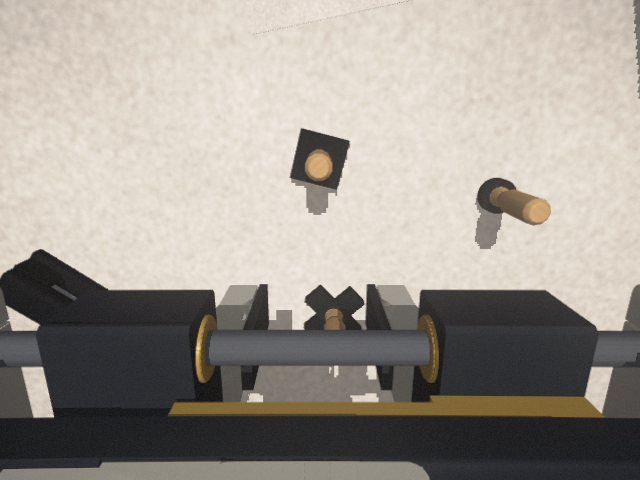

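```bash
python3 -m jog '{"fingers":[0.5,0.5,0.5,0.5,0.5],"dp":[[0,-1,-40],[10,-1,-51],[55,-1,-51],[75,-1,-51],[75,-1,-51]],"twist":[0,0,0,0,0]}' | sed -n 2,4p
python3 w.py .6232 -.321 .05 180
```

```text
tcp_pos: [0.6216, -0.3198, 0.1207]
eef_rot: [-54.4, 89.5, 35.3]
contact_force: [-0.3, 0.2, -0.7]
t 13.8 tcp [ 0.6216 -0.3198  0.1207] w 0.0438 F [-0.3  0.2 -0.7] j [-12.  28.  -5.  -0. -57.  12.]
GO dp [70.7 -1.1 -1.6] twist -0.2 y heading 179.8
```

```bash
python3 -m jog '{"fingers":[0.5,0.5,0.5,0.5,0.5],"dp":[[30,-1,-1],[60,-1,-1],[70,-1,-1],[70,-1,-1],[70,-1,-1]],"twist":[0,0,0,0,0]}' | sed -n 2,4p
python3 -m jog '{"fingers":[0,0,0,0,0],"dp":[[0,0,0],[0,0,0],[0,0,0],[0,0,0],[0,0,0]],"twist":[0,0,0,0,0]}' 20 | sed -n 2,5p
python3 -m jog '{"fingers":[0,0,0,0,0],"dp":[[0,0,0],[-40,0,0],[-80,0,0],[-120,0,0],[-130,0,0]],"twist":[0,0,0,0,0]}'
python3 w.py .527 .164 .18 215
```

```text
tcp_pos: [0.6243, -0.3207, 0.0527]
eef_rot: [-66.0, 89.4, 23.8]
contact_force: [-0.3, 0.3, 0.9]
tcp_pos: [0.6245, -0.3208, 0.0534]
eef_rot: [-68.7, 89.4, 21.1]
contact_force: [-0.3, 1.8, 4.4]
gripper_width: 0.0193
time_s: 15.3
tcp_pos: [0.6253, -0.3223, 0.1888]
eef_rot: [-86.1, 89.0, 3.8]
contact_force: [0.3, 0.0, -0.7]
gripper_width: 0.0196
t 15.3 tcp [ 0.6253 -0.3223  0.1888] w 0.0196 F [ 0.3  0.  -0.7] j [-12.  25.  -0.  -0. -64.  12.]
GO dp [  7.7  99.8 486. ] twist -35.2 y heading 179.8
```

```bash
python3 -m jog '{"fingers":[0,0,0,0,0],"dp":[[1,10,48],[1,20,96],[2,30,144],[2,40,192],[3,50,240]],"twist":[0,0,0,0,0]}' | sed -n 2p
python3 -m jog '{"fingers":[0,0,0,0,0],"dp":[[1,10,48],[1,20,96],[2,30,144],[2,40,192],[3,50,245]],"twist":[-7,-14,-21,-28,-35]}' | sed -n 2p
python3 w.py .527 .164 .12 215
```

```text
tcp_pos: [0.575, -0.0804, 0.1847]
tcp_pos: [0.5255, 0.1626, 0.1809]
t 16.3 tcp [0.5255 0.1626 0.1809] w 0.0195 F [ 0.6 -0.4 -0.5] j [ 38.  11. -21.   1. -57.  -3.]
GO dp [61.  -1.2  0.8] twist 0.1 y heading -144.9
```

```bash
python3 -m jog '{"fingers":[0,0,0,0,0],"dp":[[30,-1,1],[60,-1,1],[72,-1,1],[72,-1,1],[72,-1,1]],"twist":[0,0,0,0,0]}' | sed -n 2,4p
python3 w.py .527 .164 .063 215
```

```text
tcp_pos: [0.5275, 0.1639, 0.1096]
eef_rot: [-121.1, 89.0, 4.0]
contact_force: [0.5, 0.2, -0.5]
t 16.8 tcp [0.5275 0.1639 0.1096] w 0.0194 F [ 0.5  0.2 -0.5] j [ 38.  16. -26.   1. -47.  -3.]
GO dp [46.5  1.   0.8] twist 0.1 y heading -144.9
```

Run:
```python
from plant import r
import cv2,numpy as np
c=r.capture("scene");cv2.imwrite('pics/s2.png',cv2.resize(c["frame"][80:320,240:540,::-1],None,fx=2.5,fy=2.5))
```

```text
(no output)
```

View pics/s2.png

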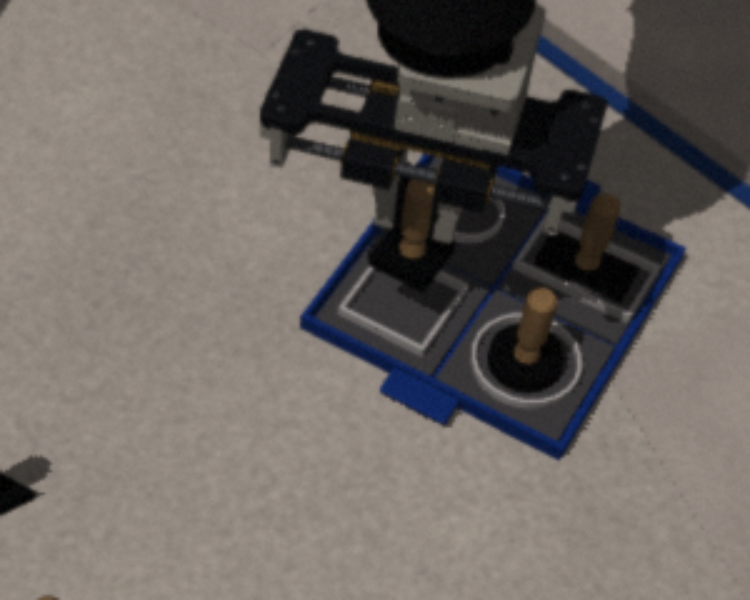

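```bash
python3 -m jog '{"fingers":[0,0,0,0,0],"dp":[[0,0,0],[0,0,0],[0,0,0],[0,0,0],[0,0,0]],"twist":[8,16,24,32,40]}' | sed -n 2,3p
python3 -m jog '{"fingers":[0,0,0,0,0],"dp":[[0,0,0],[0,0,0],[0,0,0],[0,0,0],[0,0,0]],"twist":[8,16,24,32,40]}' | sed -n 2,3p
python3 -m jog '{"fingers":[0,0,0,0,0],"dp":[[0,0,0],[0,0,0],[0,0,0],[0,0,0],[0,0,0]],"twist":[5,10,10,10,10]}' | sed -n 2,3p
python3 w.py .527 .164 .063 125
```

```text
tcp_pos: [0.5288, 0.1641, 0.1119]
eef_rot: [-74.8, 88.8, 9.9]
tcp_pos: [0.5298, 0.1642, 0.1136]
eef_rot: [-31.6, 88.7, 12.7]
tcp_pos: [0.5301, 0.1642, 0.1142]
eef_rot: [-20.8, 88.6, 13.6]
t 18.35 tcp [0.5301 0.1642 0.1142] w 0.0194 F [ 0.3  0.  -0.9] j [ 38.  16. -26.   1. -48. -94.]
GO dp [51.1  2.  -3.9] twist -0.6 y heading 124.4
```

```bash
python3 -m jog '{"fingers":[0,0,0,0,0],"dp":[[20,2,-3],[35,2,-3],[45,2,-3],[50,2,-3],[50,2,-3]],"twist":[0,0,0,0,0]}' | sed -n 2,4p
python3 w.py .527 .164 .063 125
python3 -m jog '{"fingers":[0,0,0.2,0.5,0.5],"dp":[[0,0,0],[0,0,0],[0,0,0],[0,0,0],[0,0,0]],"twist":[0,0,0,0,0]}' | sed -n 2,5p
python3 -m jog '{"fingers":[0.5,0.5,0.5,0.5,0.5],"dp":[[0,0,0],[-30,0,0],[-70,0,0],[-110,0,0],[-120,0,0]],"twist":[0,0,0,0,0]}' | sed -n 2,5p
python3 w.py .467 -.240 .2 156
```

```text
tcp_pos: [0.5276, 0.1643, 0.0636]
eef_rot: [-22.0, 88.7, 12.4]
contact_force: [-0.2, -0.8, -0.5]
t 18.85 tcp [0.5276 0.1643 0.0636] w 0.0198 F [-0.2 -0.8 -0.5] j [ 38.  19. -29.   1. -41. -94.]
GO dp [ 0.6  0.1 -0.6] twist -0.6 y heading 124.4
tcp_pos: [0.5278, 0.1644, 0.064]
eef_rot: [-21.5, 88.6, 12.9]
contact_force: [-0.6, -0.5, -0.6]
gripper_width: 0.0304
tcp_pos: [0.527, 0.1648, 0.1889]
eef_rot: [-18.0, 88.2, 16.6]
contact_force: [-0.1, -0.1, -0.1]
gripper_width: 0.0432
t 19.85 tcp [0.527  0.1648 0.1889] w 0.0432 F [-0.1 -0.1 -0.1] j [ 38.  10. -21.   1. -57. -94.]
GO dp [ -16.4 -299.7 -278.3] twist -31.5 y heading 124.5
```

```bash
python3 -m jog '{"fingers":[0.5,0.5,0.5,0.5,0.5],"dp":[[-2,-34,-31],[-4,-68,-62],[-6,-100,-93],[-8,-133,-124],[-9,-166,-155]],"twist":[0,0,0,0,0]}' | sed -n 2p
python3 -m jog '{"fingers":[0.5,0.5,0.5,0.5,0.5],"dp":[[-2,-34,-31],[-4,-68,-62],[-6,-100,-93],[-7,-133,-123],[-7,-133,-123]],"twist":[-7,-14,-21,-28,-31]}' | sed -n 2,3p
python3 -m jog '{"fingers":[0.5,0.5,0.5,0.5,0.5],"dp":[[0,0,0],[0,0,0],[0,0,0],[0,0,0],[0,0,0]],"twist":[0,0,0,0,0]}' | sed -n 2,3p
python3 w.py .467 -.290 .2 156
python3 - <<'E'
from plant import r
import cv2,numpy as np
c=r.capture("wrist"); np.savez('pics/w4.npz',**{k:np.array(v) for k,v in c.items()})
cv2.imwrite('pics/w4.png',c["frame"][:,:,::-1])
c=r.capture("scene");cv2.imwrite('pics/s3.png',cv2.resize(c["frame"][110:280,340:540,::-1],None,fx=3,fy=3))
E
python3 m.py pics/w4.npz
```

```text
tcp_pos: [0.4925, -0.0614, 0.1951]
tcp_pos: [0.4651, -0.2447, 0.1993]
eef_rot: [-49.6, 88.2, 16.0]
tcp_pos: [0.4655, -0.244, 0.1994]
eef_rot: [-49.8, 88.2, 15.9]
t 21.35 tcp [ 0.4655 -0.244   0.1994] w 0.0438 F [-0.1 -0.8 -0.2] j [ -7.   8. -22.  -1. -58. -17.]
GO dp [ -1.  -20.4 -41.2] twist -0.4 y heading 155.6
grip tip [285. 190.] axis [ 467.4 -288.2]
```

View pics/w4.png

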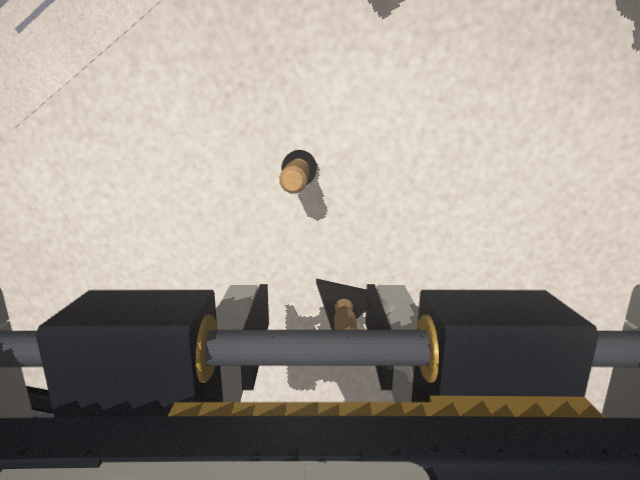

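View pics/s3.png

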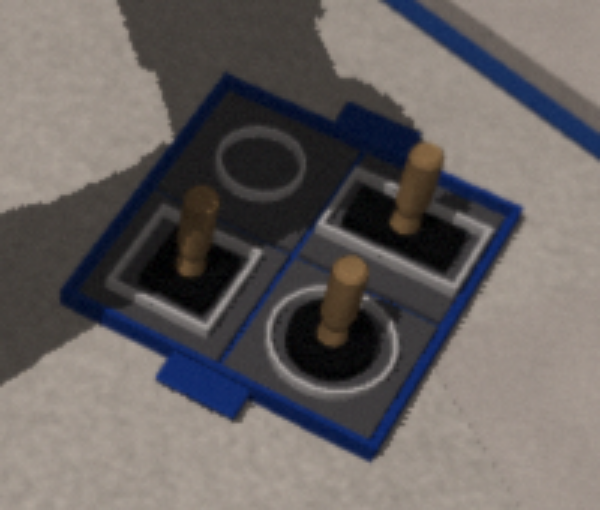

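```bash
python3 -m jog '{"fingers":[0.5,0.5,0.5,0.5,0.5],"dp":[[0,-20,-40],[15,-20,-40],[55,-20,-40],[80,-20,-40],[80,-20,-40]],"twist":[0,0,0,0,0]}' | sed -n 2,4p
python3 w.py .467 -.2885 .05 156
```

```text
tcp_pos: [0.4672, -0.2874, 0.1157]
eef_rot: [-41.5, 88.5, 24.1]
contact_force: [0.2, -0.2, -0.3]
t 21.95 tcp [ 0.4672 -0.2874  0.1157] w 0.0435 F [ 0.2 -0.2 -0.3] j [-12.  15. -25.  -1. -48. -12.]
GO dp [65.7  0.9 -2.4] twist -0.4 y heading 155.6
```

```bash
python3 -m jog '{"fingers":[0.5,0.5,0.5,0.5,0.5],"dp":[[30,1,-2],[55,1,-2],[65,1,-2],[65,1,-2],[65,1,-2]],"twist":[0,0,0,0,0]}' | sed -n 2,4p
python3 -m jog '{"fingers":[0,0,0,0,0],"dp":[[0,0,0],[0,0,0],[0,0,0],[0,0,0],[0,0,0]],"twist":[0,0,0,0,0]}' 20 | sed -n 2,5p
python3 -m jog '{"fingers":[0,0,0,0,0],"dp":[[0,0,0],[-40,0,0],[-80,0,0],[-120,0,0],[-130,0,0]],"twist":[0,0,0,0,0]}'
python3 w.py .493 .252 .18 156
```

```text
tcp_pos: [0.4681, -0.2884, 0.0521]
eef_rot: [-44.4, 88.5, 21.2]
contact_force: [-0.0, 0.2, 0.9]
tcp_pos: [0.4683, -0.2884, 0.0528]
eef_rot: [-45.1, 88.4, 20.5]
contact_force: [-1.8, 1.6, 6.0]
gripper_width: 0.0193
time_s: 23.45
tcp_pos: [0.4668, -0.2906, 0.1874]
eef_rot: [-53.3, 88.1, 12.3]
contact_force: [0.3, -0.0, -0.5]
gripper_width: 0.0192
t 23.45 tcp [ 0.4668 -0.2906  0.1874] w 0.0192 F [ 0.3 -0.  -0.5] j [-12.  11. -20.  -1. -57. -12.]
GO dp [ 12.1 200.  505. ] twist -0.4 y heading 155.6
```

```bash
python3 -m jog '{"fingers":[0,0,0,0,0],"dp":[[1,18,45],[2,36,91],[3,54,137],[3,72,183],[4,90,228]],"twist":[0,0,0,0,0]}' | sed -n 2p
python3 -m jog '{"fingers":[0,0,0,0,0],"dp":[[1,18,45],[2,36,91],[3,54,137],[3,72,183],[4,90,228]],"twist":[0,0,0,0,0]}' | sed -n 2p
python3 w.py .493 .252 .15 156
```

```text
tcp_pos: [0.4785, -0.0439, 0.1854]
tcp_pos: [0.4901, 0.2031, 0.1833]
t 24.45 tcp [0.4901 0.2031 0.1833] w 0.0194 F [ 1.  -0.2 -0.3] j [ 44.   9. -24.   1. -55. -69.]
GO dp [33.7 18.4 45.1] twist -0.3 y heading 155.7
```

```bash
python3 -m jog '{"fingers":[0,0,0,0,0],"dp":[[0,18,45],[20,18,45],[50,18,45],[70,18,45],[70,18,45]],"twist":[0,0,0,0,0]}' | sed -n 2,3p
python3 w.py .493 .252 .062 156
```

```text
tcp_pos: [0.4926, 0.2506, 0.1104]
eef_rot: [-59.0, 88.4, 6.6]
t 24.95 tcp [0.4926 0.2506 0.1104] w 0.0192 F [-0.6 -0.7 -1. ] j [ 48.  16. -27.   1. -47. -73.]
GO dp [48.4  1.4  0.8] twist -0.4 y heading 155.6
```

```bash
python3 -m jog '{"fingers":[0,0,0,0,0],"dp":[[20,1,1],[35,1,1],[44,1,1],[48,1,1],[48,1,1]],"twist":[0,0,0,0,0]}' | sed -n 2,4p
python3 -m jog '{"fingers":[0,0,0.2,0.5,0.5],"dp":[[0,0,0],[0,0,0],[0,0,0],[0,0,0],[0,0,0]],"twist":[0,0,0,0,0]}' | sed -n 2,5p
python3 -m jog '{"fingers":[0.5,0.5,0.5,0.5,0.5],"dp":[[0,0,0],[-30,0,0],[-70,0,0],[-110,0,0],[-120,0,0]],"twist":[0,0,0,0,0]}' | sed -n 2,5p
python3 w.py .480 0 .2 156
```

```text
tcp_pos: [0.4936, 0.2521, 0.0626]
eef_rot: [-59.3, 88.4, 6.4]
contact_force: [-0.4, -0.3, 0.4]
tcp_pos: [0.4938, 0.2522, 0.0629]
eef_rot: [-58.6, 88.4, 7.1]
contact_force: [-0.1, 0.3, -1.0]
gripper_width: 0.0303
tcp_pos: [0.4922, 0.2532, 0.1877]
eef_rot: [-52.4, 88.0, 13.3]
contact_force: [-0.3, -0.1, -0.2]
gripper_width: 0.0434
t 26.45 tcp [0.4922 0.2532 0.1877] w 0.0434 F [-0.3 -0.1 -0.2] j [ 48.  11. -21.   1. -56. -73.]
GO dp [ -14.7  -93.5 -235.5] twist -0.3 y heading 155.7
```

Back the arm away to clear the view, then check with the fixed cameras.

```bash
python3 -m jog '{"fingers":[0.5,0.5,0.5,0.5,0.5],"dp":[[-9,-18,-46],[-18,-36,-92],[-20,-54,-138],[-20,-72,-184],[-20,-92,-232]],"twist":[0,0,0,0,0]}' | sed -n 2,4p
python3 - <<'E'
from plant import r
from h import *
c=r.capture("scene");b=r.capture("top")
a=cv2.resize(c["frame"][110:280,340:540,::-1],None,fx=2.3,fy=2.3);d=cv2.resize(b["frame"][155:305,115:265,::-1],(391,391))
cv2.imwrite('pics/f.png',np.hstack([a[:391,:],d[:,:330]]))
cv2.imwrite('pics/f2.png',c["frame"][:,:,::-1])
P=dict(SR=(.493,.252),SQ=(.527,.164),OB=(.581,.286),LR=(.6145,.198),tri=(.482,-.152),crs=(.608,-.172))
for n,cc in(("scene",c),("top",b)):
    hsv=cv2.cvtColor(cc["frame"],cv2.COLOR_RGB2HSV)
    w=(hsv[...,1]>85)&(hsv[...,0]>5)&(hsv[...,0]<25)&(hsv[...,2]>50)
    for k in blobs(w,40,600):
        u=k[:,0].mean(0)
        for z in (.058,):
            p=cast(cc,[u],z)[0,:2]; nm=min(P,key=lambda q:np.hypot(*(p-P[q])))
            if np.hypot(*(p-P[nm]))<.05: print(n,nm,np.round(u),np.round((p-P[nm])*1000,1))
E
```

```text
tcp_pos: [0.4793, 0.0041, 0.2056]
eef_rot: [-52.0, 88.0, 13.8]
contact_force: [1.9, -0.8, -0.6]
scene crs [259. 333.] [ 8.5 -3.5]
scene tri [227. 266.] [12.5 -4.6]
scene LR [453. 210.] [ 3.1 -3.8]
scene OB [478. 173.] [ 3.8 -6.5]
top tri [390. 268.] [2.1 1.2]
top SR [165. 259.] [4.2 1.4]
top SQ [213. 239.] [6.7 4.7]
top OB [150. 213.] [-1.6 -1.8]
top crs [400. 200.] [-0.5  2. ]
top LR [198. 195.] [-1.4 -0.3]
```

View pics/f.png

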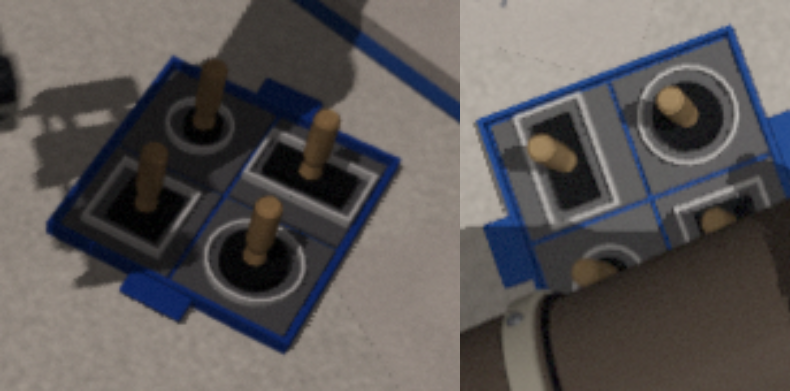

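View pics/f2.png

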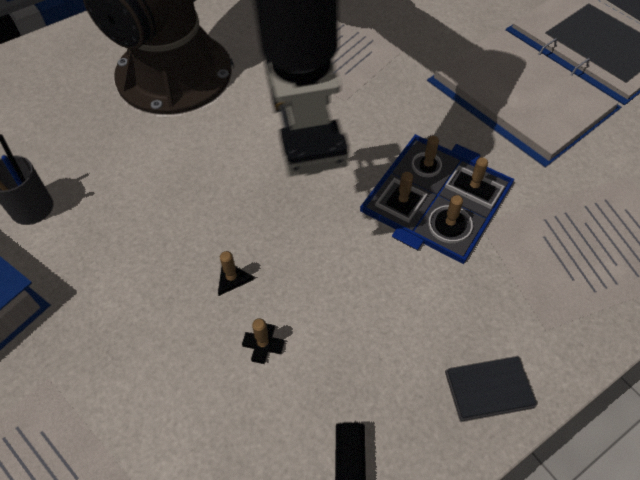

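```bash
python3 -c "
from plant import r
print(r.get_state()['contact_force']);print(r.close_job())"
```

```text
[-0.34937191  0.32044501  0.22713703]
the job is handed in; nothing more can be done
None
```

I put the oblong, large round, square and small round stamps into their matching pockets and handed the job in at about 27 s. No verdict came back.

- **Final pictures:** all four stamps stand upright in their own pockets. The triangular and plus-shaped stamps look unmoved. The gripper was clear of everything at about 0.2 m height, with no contact force.
- **Measured offsets:** in the top view, the large round and oblong grips lie within about 3 mm of their pocket centres, and the two look-alikes lie within about 2–3 mm of where they started.
- **Checks that disagreed:**
  - The top view put the small round and square grips about 4 mm and 8 mm off, but the arm partly hid both. At release the arm's own position put them within about 1 mm of centre.
  - The scene camera's rough grip readings ran 5–8 mm off for the placed stamps it saw and 9–13 mm for the look-alikes. I put this down to my assumed grip height, the colour threshold and the slanted view.
- **Other things that went imperfectly:**
  - My first move towards the oblong pocket had a sign error. I corrected it in the air.
  - The oblong stamp was set down with about 28 N on the pocket floor.
  - The tool drifted to about 2° of tilt over the job.

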